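# Fit the battery in a bench meter and switch it on

### The arm

A 6-joint arm with a two-finger parallel gripper is mounted at the origin on the work surface. World frame = base frame: x ahead of the robot, y to its left, z up, the work surface at z = 0. Lengths are in m, angles in rad, forces in N, time in s.
With the tool pointing down it reaches from about 0.3 to 0.825 m from the base axis. Payload 5.4 kg.
Tool frame: the origin (TCP) lies midway between the tips of the shut fingers; the grasp point (between the pads) lies 19 mm behind it; z points along the fingers, x is the direction in which the jaws open and shut, and the axes are right-handed (so a half turn about z gives the same grasp; the last joint's range is limited). The gripper opens to 92 mm and grips with 3 to 60 N. Pads are 20 mm wide; open, the fingers measure 128 mm over their backs; the gripper's body (75 mm by 189 mm) begins 69 mm behind the grasp point.
Start: joints at [0.892, 0.158, 1.597, -0, 1.386, -0.21], TCP at [0.26, 0.513, 0.215] pointing down, gripper open.
Joint ranges: [-2.91, 2.91], [-0.94, 2.29], [0.18, 2.7], [-1.29, 4.43], [0.17, 2.64], [-3, 3]. Speed limits (rad/s): [2.57, 2.57, 3.14, 3.14, 3.14, 3.14].

### API

Orientations are given as [roll, pitch, yaw] about the fixed x, y, z axes, in that order (R = Rz(yaw) Ry(pitch) Rx(roll)).
In Python, from bench import bot, imaging gives the robot as it stands.
- The arm moves only by the tool jog_arm, never from a script. Its argument "moves" is a list of rows, each a list of 7 numbers: the shift along the tool's x, y, z in m, then the turn, a rotation vector about the tool's x, y, z in degrees, then the finger opening in m, from 0 to 0.0919. In form: [[x, y, z, ax, ay, az, grip], ...]. A call has 1 to 10 rows; each row is the pose to reach, as a shift and turn from the pose commanded when the call began, along the tool's axes at that moment; what a row does not reach only later rows make up. A row lasts 1/12 s, in which the tool goes at most 41.7 mm and 7.16 degrees, less where a joint would pass 70% of its speed; a pose out of reach is approached as far as the arm can. A call with a gripper value outside its range is refused whole. The fingers move at their own pace and stop on an object; "grip_force" is the grip in N (left out, the last holds). Time passes only in rows, so rows that repeat a pose let the fingers close. It gives the time, the measured TCP pose, the force and the opening at its end, in the units of the state.
- bot.get_state(): the state, without advancing time (a new reading comes with each control period).
- imaging.camera(name): name is "scene" or "top" or "wrist"; returns a dict with "pixels" (384x512x3 uint8, red, green, blue), "fx", "fy", "cx", "cy" (pixels), "dist" ([k1, k2, p1, p2, k3] as OpenCV has them; the pictures are not rectified), "xyz" and "rotation" of the camera in the world; the wrist camera has in their place "T_tool_cam" (4x4, takes a point from camera to tool coordinates, whose origin is the TCP and whose axes are the tool frame's). Camera axes: x right, y up, looking along -z (the intrinsics and any distortion apply to the point x, -y, -z); pixel columns grow to the right and rows downward; lengths in m; the calibration is good to about 2 mm. A picture is of the moment at which its call begins: read the wrist's pose just before it. There is no depth.
- bot.sign_off(): hands the job in, once; it reports no verdict.
The state is a dict: "time": time; "joint_positions": joint angles; "joint_velocities": joint speeds; "tau": joint torques, N m; "ee_pos": TCP position; "ee_rot": TCP orientation; "ft_force": force on the tool from outside, world axes, zero at the start; "moment": the same for the moment, N m; "width": finger opening in m.
Only numpy, scipy, OpenCV 4.12 (cv2) and the standard library are available. Lean on these libraries where they do the work, as an engineer would, in place of code of your own. Each camera call takes 0.05 s, during which the arm holds its last target.

### The job

Put the battery pack into the bench meter and set its range: slide the meter's compartment cover fully open, set the pack down flat in the compartment by its ridge (do not drop it in), slide the cover fully shut over it, and then turn the selector knob three clicks clockwise from off, leaving it resting in the third click. Do not disturb the heat sink, the spool, the bottle or the screwdriver.

Things in the scene. Friction and masses are not known exactly. Their poses are not given: they have to be found in the camera images.
- meter: Grey metal bench meter, flat on the bench and fixed, 170 (x) x 240 (y) mm, deck (top) 60 mm up. Origin: centre of its underside; z up; turned up to 0.3 rad. +x half: battery compartment at the -y end, then the deck the cover slides onto, between two dark rails 9 mm high. -x half: blank dark display (-y end), black selector knob (+y end).
- compartment (a point): Centre of the battery compartment's floor, 20 mm above the bench, at (35, -61) mm in the meter's frame; axes as the meter's. An open pocket 56 mm (x) by 94 mm (y), 40 mm deep, its mouth level with the deck.
- cover_ridge (a point): Centre of the grip ridge in the middle of the sliding cover, 76 mm above the bench; axes as the meter's. Cover: flat black plate 72 (x) x 102 (y) x 5 mm on the deck. Ridge: 44 mm long (x), 12 mm thick (y), from 65 to 87 mm above the bench; pinch it from above across its thickness, along the meter's y.
- cover (a joint): Travel of the cover, m: 0 = fully shut (ridge straight above the compartment's centre), growing as it slides along the meter's +y; 0.105 = fully open, at its stop, compartment quite clear. Starts 0 to 30 mm ajar, stays where left, needs about 2 N to slide.
- pack_center (a point): Battery pack, loose: black block 44 (x) x 82 (y) x 20 mm high, and on top across its middle a grey ridge 36 mm long (x), 12 mm thick (y), from 20 to 35 mm above its underside: pinch that along the pack's y. Point: on its vertical centre line, 17 mm up. About 130 g. Fits the compartment long side along the meter's y, either way round, 6 mm to spare all round, wholly below the deck.
- selector_grip (a point): Centre of the selector's bar grip, on its upright turning axis, 75.5 mm above the bench, at (-45, 45) mm in the meter's frame. Black bar 38 mm long (this point's x, turning with it), 10 mm thick (y), from 64.5 to 86.5 mm above the bench, on a 38 mm round base.
- selector (a joint): Turn of the selector, rad, growing clockwise from above. Starts at 0 = off, by its anticlockwise stop. Clicks every 0.419 rad (24 deg), five beyond off; the detent (peak about 0.05 N m) draws it into the nearest click when let go. Third click = 1.257. At off the bar stands 0.628 rad anticlockwise of the meter's x axis, at the third click 0.628 clockwise of it.
- heatsink: Bystander: loose finned aluminium heat sink, 60 by 50 by 30 mm high, origin at the centre of its underside. Leave alone. It and the pack may stand in either's place.
- spool: Bystander: plain aluminium wire spool standing on end, 52 mm diameter, 40 mm high, origin at the centre of its underside. Leave alone.
- jar: Bystander: white plastic bottle, 56 mm diameter, 110 mm high, origin at the centre of its underside. Leave alone.
- screwdriver: Bystander: screwdriver lying on the bench to the left of the meter, about 200 mm long, lying along its own x. Leave alone.
- pack: The same battery pack's body, origin at the centre of its underside, axes as for its centre point.
Not all that is in view belongs to the job. Of the things that look like the pack, take the one that is farthest from the robot's base at the start.

How it is judged:
By the outcome, as a careful person would: the job done as asked, in the order asked, and still so for the second after the job is handed in, with the robot touching nothing.
It also fails if it takes over 72 s, if anything falls off the work surface, if the arm or the gripper's body presses on something with over 40 N, if the wrist force passes 120 N, or if a joint passes its speed limit or range.

## Working session

There is one attempt and no reset: what is moved stays moved. The work goes in short steps, Python scripts to look and compute and a tool call to move; the robot and the scene stay as the last step left them, time stands still between calls to the robot, and variables do not carry over. Pictures are saved under pics/ and viewed, and the job is handed in when it is done.

Besides the shell and the picture viewer there is one more tool, called after "Emit:" by a JSON object that holds its "api" and its "payload". jog_arm: Moves the arm, as the interface text tells. Its arguments: {"type":"object","properties":{"moves":{"type":"array"},"grip_force":{"type":"number"}},"required":["moves"]}

```bash
ls; mkdir -p pics; python3 - <<'E'
from bench import bot, imaging
import cv2,pprint
s=bot.get_state();pprint.pprint(s)
for n in("scene","top","wrist"):
    c=imaging.camera(n);cv2.imwrite(f"pics/{n}0.png",c["pixels"][:,:,::-1])
    print({k:v for k,v in c.items() if k!="pixels"})
E
```

```text
pics
{'ee_pos': array([0.2594073 , 0.51245232, 0.21361703]),
 'ee_rot': array([-3.14120382e+00,  1.86813677e-03,  1.10201255e+00]),
 'ft_force': array([ 0.98109892,  0.12445662, -0.89069078]),
 'joint_positions': array([ 8.91902743e-01,  1.59064727e-01,  1.59821846e+00, -9.51251583e-06,
        1.38621761e+00, -2.10107693e-01]),
 'joint_velocities': array([-0.00055115, -0.00073885,  0.00170693,  0.00065618,  0.0011703 ,
        0.00215614]),
 'moment': array([-0.00027505, -0.01795457, -0.01386347]),
 'tau': array([ 7.83682462e-04, -3.85584140e+01, -3.22102582e+01,  7.01714773e-02,
        3.80458881e-02, -1.46263010e-04]),
 'time': 0.0,
 'width': 0.09180028985395923}
{'fx': 385.6037586769289, 'fy': 385.6037586769289, 'cx': 252.5152514831663, 'cy': 187.12431849344074, 'dist': array([-0.08502164,  0.        ,  0.        ,  0.        ,  0.        ]), 'xyz': array([1.09592043, 0.09950765, 1.06229989]), 'rotation': array([ 0.56045462, -0.00709914,  1.72910012])}
{'fx': 362.3420894674311, 'fy': 362.3420894674311, 'cx': 253.36104462794893, 'cy': 188.14684439979052, 'dist': array([-0.11159527,  0.        ,  0.        ,  0.        ,  0.        ]), 'xyz': array([0.42489781, 0.04132753, 1.05103064]), 'rotation': array([ 0.0660635 , -0.01466756, -1.59375553])}
{'fx': 300.7428110142566, 'fy': 300.7428110142566, 'cx': 253.51886611579653, 'cy': 189.2846254089873, 'dist': array([-0.00998442,  0.        ,  0.        ,  0.        ,  0.        ]), 'T_tool_cam': array([[ 9.99999273e-01, -3.34101747e-04, -1.15828343e-03,
        -4.11219096e-04],
       [-6.19267305e-04, -9.66731522e-01, -2.55792457e-01,
        -7.07104672e-02],
       [-1.03428839e-03,  2.55792988e-01, -9.66731026e-01,
        -1.69764665e-01],
       [ 0.00000000e+00,  0.00000000e+00,  0.00000000e+00,
         1.00000000e+00]])}
```

View pics/scene0.png

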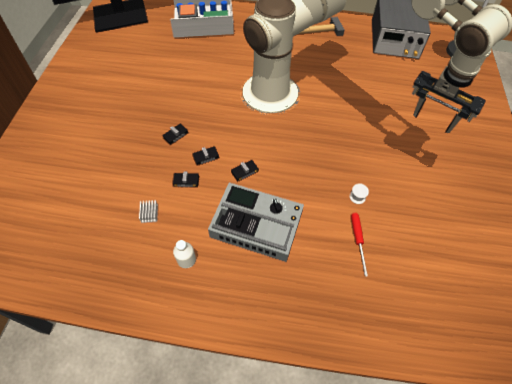

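View pics/top0.png

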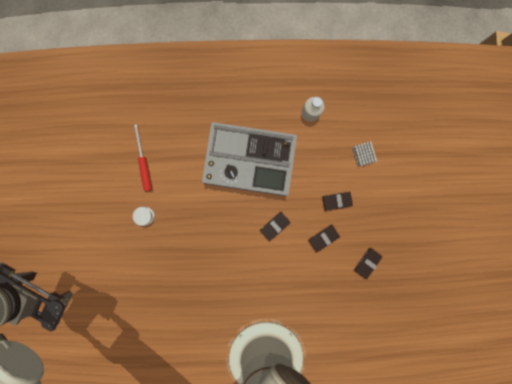

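View pics/wrist0.png

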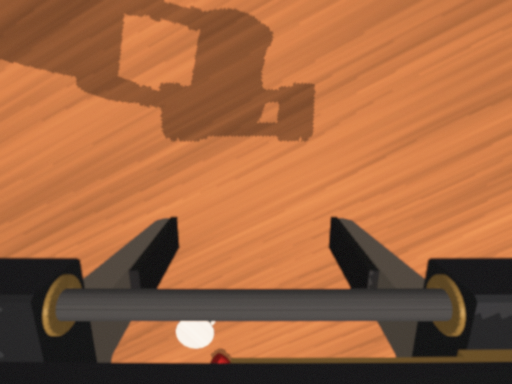

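```bash
cat > h.py <<'E'
import numpy as np, cv2
from scipy.spatial.transform import Rotation as Ro
from bench import bot, imaging
def rot(r): return Ro.from_euler('xyz',r).as_matrix()
def pose(c,s=None):
    if 'T_tool_cam' in c:
        T=np.eye(4);T[:3,:3]=rot(s['ee_rot']);T[:3,3]=s['ee_pos'];T=T@c['T_tool_cam'];return T[:3,:3],T[:3,3]
    return rot(c['rotation']),np.array(c['xyz'])
def K(c): return np.array([[c['fx'],0,c['cx']],[0,c['fy'],c['cy']],[0,0,1]])
def cast(c,uv,z,s=None):
    R,t=pose(c,s)
    p=cv2.undistortPoints(np.array(uv,float).reshape(-1,1,2),K(c),c['dist']).reshape(-1,2)
    d=np.c_[p[:,0],-p[:,1],-np.ones(len(p))]@R.T
    return t+d*((z-t[2])/d[:,2])[:,None]
def proj(c,P,s=None):
    R,t=pose(c,s); q=(np.array(P,float).reshape(-1,3)-t)@R; q=q*[1,-1,-1]
    return cv2.projectPoints(q,np.zeros(3),np.zeros(3),K(c),c['dist'])[0].reshape(-1,2)
def grab(n,name,scale=1.5,crop=None):
    s=bot.get_state();c=imaging.camera(n);im=c['pixels'][:,:,::-1].copy()
    cv2.imwrite(f'pics/{name}_raw.png',im)
    if crop: x,y,w,h=crop; im=im[y:y+h,x:x+w]
    cv2.imwrite(f'pics/{name}.png',cv2.resize(im,None,fx=scale,fy=scale,interpolation=cv2.INTER_CUBIC))
    return s,c
E
python3 - <<'E'
from h import *
s,c=grab('top','top1',4,(195,110,195,145))
im=c['pixels'].astype(int)
for z,n,uv in [(.02,'packs',[(275,226),(324,238),(368,263),(337,201)]),(0.06,'meter corners',[(212,123),(297,134),(289,195),(204,185)]),(0,'',[(366,153)])]:
    P=cast(c,uv,z);print(n,np.c_[P,np.hypot(P[:,0],P[:,1])].round(3))
dark=(im.max(2)<60).astype(np.uint8);n,l,st,ce=cv2.connectedComponentsWithStats(dark)
for i in range(1,n):
    if st[i,4]>60: print(st[i],ce[i].round(1))
s,c=grab('scene','scene1',4,(130,115,190,150))
E
```

```text
packs [[ 0.384 -0.034  0.02   0.385]
 [ 0.346 -0.174  0.02   0.387]
 [ 0.27  -0.3    0.02   0.403]
 [ 0.45  -0.215  0.02   0.499]]
meter corners [[ 0.674  0.136  0.06   0.688]
 [ 0.639 -0.1    0.06   0.646]
 [ 0.469 -0.072  0.06   0.475]
 [ 0.502  0.16   0.06   0.527]]
 [[ 0.591 -0.313  0.     0.669]]
[   0  265   66   64 1116] [ 28.4 300. ]
[ 21 273  14   8  75] [ 28.1 276.2]
[276 365  32  19 136] [292.3 373.2]
```

View pics/top1.png

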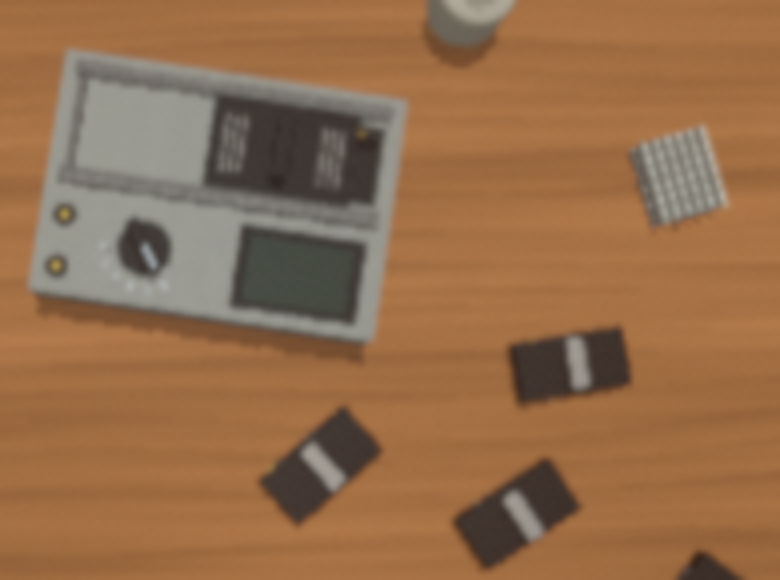

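View pics/scene1.png

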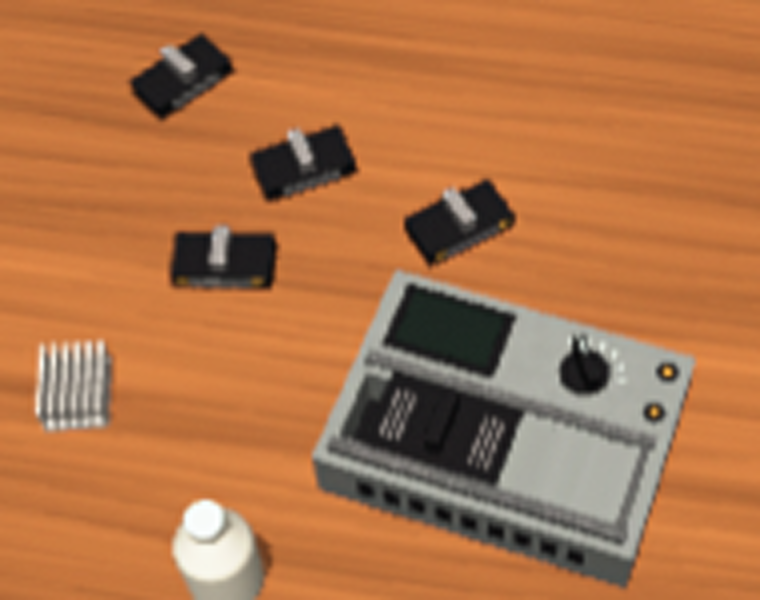

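Candidates for the pack in top view: (275,226) r=0.385 m, (324,238) r=0.387, (368,263) r=0.403, (337,201) r=0.499. The heat sink at (366,153) is finned and silver, so it isn't one. The farthest is (337,201), and the crop shows a black block with a grey ridge. The meter deck spans (212,123)–(297,134)–(289,195)–(204,185), and its cover is ajar by a few mm. The next step is to fit these accurately.

```bash
python3 - <<'E'
from h import *
s=bot.get_state()
for n in('top','scene'):
    c=imaging.camera(n);im=c['pixels'];hsv=cv2.cvtColor(im,cv2.COLOR_RGB2HSV)
    # non-wood: low saturation
    m=(((hsv[...,1]<100)|(hsv[...,2]<70))).astype(np.uint8)*255
    cs,_=cv2.findContours(m,cv2.RETR_EXTERNAL,cv2.CHAIN_APPROX_NONE)
    for k in cs:
        a=cv2.contourArea(k)
        if 60<a<12000:
            r=cv2.minAreaRect(k); z=.06 if a>3000 else .02
            b=cast(c,cv2.boxPoints(r),z); 
            e=b[1]-b[0];f=b[2]-b[1]
            print(n,round(a),np.round(r[0],1),'ctr',b.mean(0).round(4),'len',np.linalg.norm(e).round(4),np.linalg.norm(f).round(4),'ang',np.arctan2(e[1],e[0]).round(3),np.arctan2(f[1],f[0]).round(3))
E
```

```text
top 1544 [ 21.5 358.5] ctr [-0.0024  0.7298  0.02  ] len 0.1437 0.1507 ang -1.524 3.073
top 3933 [268. 352.] ctr [ 0.04   -0.0047  0.06  ] len 0.173 0.2181 ang -0.026 -1.602
top 2606 [ 33.6 297.3] ctr [0.1846 0.6816 0.02  ] len 0.1896 0.2364 ang -0.157 -1.655
top 360 [368.5 263.5] ctr [ 0.2685 -0.3014  0.02  ] len 0.0774 0.0484 ang -0.633 -2.179
top 338 [324.  238.5] ctr [ 0.3446 -0.1736  0.02  ] len 0.0771 0.0422 ang -1.047 -2.606
top 339 [274.7 226.1] ctr [ 0.3834 -0.0336  0.02  ] len 0.0759 0.0412 ang -0.878 -2.446
top 332 [143.  215.5] ctr [0.4214 0.3418 0.02  ] len 0.064 0.0541 ang -1.59 3.132
top 324 [336.9 200.8] ctr [ 0.4511 -0.2147  0.02  ] len 0.08 0.0394 ang -1.463 -3.045
top 393 [364.3 153.5] ctr [ 0.5871 -0.3014  0.02  ] len 0.0616 0.0629 ang -1.31 -2.909
top 78 [138.1 140.1] ctr [0.6402 0.3562 0.02  ] len 0.0099 0.0972 ang -1.419 -2.952
top 5344 [249.2 158.6] ctr [0.5728 0.0348 0.06  ] len 0.1755 0.2448 ang -0.161 -1.744
top 403 [312.9 108.7] ctr [ 0.7221 -0.1551  0.02  ] len 0.0802 0.0592 ang -0.488 -2.059
scene 440 [184.  253.5] ctr [ 0.7038 -0.1564  0.02  ] len 0.058
[... 194 characters left out ...]

scene 4696 [254.7 219.9] ctr [0.5794 0.0298 0.06  ] len 0.1995 0.2612 ang 3.075 1.371
scene 285 [185.5 178.5] ctr [ 0.451 -0.216  0.02 ] len 0.0824 0.0583 ang 1.732 0.234
scene 278 [243.8 169.1] ctr [ 0.3838 -0.0355  0.02  ] len 0.0855 0.0597 ang 2.289 0.543
scene 271 [205.1 154.1] ctr [ 0.3445 -0.1751  0.02  ] len 0.0827 0.0631 ang 2.141 0.465
scene 248 [174.4 132.7] ctr [ 0.2694 -0.3029  0.02  ] len 0.0868 0.0651 ang 2.526 0.722
scene 1740 [201.3  16.9] ctr [-0.4193 -0.3702  0.02  ] len 0.2984 0.2886 ang 1.825 0.223
scene 1264 [118.6  13.1] ctr [-0.3942 -0.7587  0.02  ] len 0.2512 0.2399 ang 2.046 0.433
scene 6082 [45.5 68. ] ctr [-0.0075 -0.9291  0.06  ] len 0.4696 0.8437 ang 1.648 0.399
```

```bash
python3 - <<'E'
from h import *
c=imaging.camera('top')
yaw=-0.163;M=rot([0,0,yaw]);o=np.array([.5755,.034,0])
r=cast(c,[(266,146.5)],.08)[0];print(r,(M.T@(r-o)).round(4))
sc=imaging.camera('scene')
r=cast(sc,[(130+443/4,115+418/4)],.08)[0];print(r,(M.T@(r-o)).round(4))
k=cast(c,[(195+145/4,110+247/4)],.08)[0];print('knob',k,(M.T@(k-o)).round(4))
E
```

```text
[ 0.6012309  -0.01126393  0.08      ] [ 0.0327 -0.0405  0.08  ]
[ 0.59937353 -0.0067534   0.08      ] [ 0.0302 -0.0363  0.08  ]
knob [0.53436174 0.08414256 0.08      ] [-0.0487  0.0428  0.08  ]
```

```bash
cat >> h.py <<'E'
def delta(p,yaw,s=None):
    s=s or bot.get_state();R=rot(s['ee_rot']);T=rot([np.pi,0,yaw])
    d=R.T@(np.array(p)-s['ee_pos']);w=Ro.from_matrix(R.T@T).as_rotvec(degrees=True)
    print('t',round(s['time'],2),'at',s['ee_pos'].round(4),s['ee_rot'].round(4),'w',round(s['width'],4),'F',s['ft_force'].round(1));print('delta',d.round(4),w.round(2))
E
python3 -c "
from h import *
delta([.6,-.009,.22],1.408)"
```

```text
t 0.45 at [0.2598 0.5129 0.2145] [-3.1415e+00  1.0000e-04  1.1020e+00] w 0.092 F [0.2 0.7 0.5]
delta [-0.3119  0.5393 -0.0055] [-0.000e+00  1.000e-02 -1.753e+01]
```

Emit:
{"api": "jog_arm", "payload": {"moves": [[-0.01,0.018,-0.001,0,0,-1,0.0919],[-0.03,0.052,-0.003,0,0,-2,0.0919],[-0.05,0.086,-0.004,0,0,-4,0.0919],[-0.07,0.12,-0.005,0,0,-5,0.0919],[-0.09,0.155,-0.006,0,0,-6,0.0919],[-0.11,0.19,-0.006,0,0,-8,0.0919],[-0.13,0.225,-0.006,0,0,-9,0.0919],[-0.15,0.26,-0.006,0,0,-10,0.0919],[-0.17,0.295,-0.006,0,0,-11,0.0919],[-0.19,0.33,-0.006,0,0,-12,0.0919]]}}

```text
time: 1.28
ee_pos: [0.4691, 0.1925, 0.2209]
ee_rot: [3.141, -0.0, 1.312]
ft_force: [0.5, 0.7, 0.5]
width: 0.092
```

```bash
python3 -c "
from h import *
delta([.6,-.009,.22],1.408)"
```

```text
t 1.28 at [0.4691 0.1925 0.2209] [ 3.1410e+00 -4.0000e-04  1.3123e+00] w 0.092 F [0.5 0.7 0.5]
delta [-0.1614  0.178   0.0009] [ 0.03 -0.02 -5.49]
```

Emit:
{"api": "jog_arm", "payload": {"moves": [[-0.025,0.028,0,0,0,-1,0.0919],[-0.05,0.056,0,0,0,-2,0.0919],[-0.075,0.083,0,0,0,-3,0.0919],[-0.1,0.111,0,0,0,-4,0.0919],[-0.125,0.138,0,0,0,-5,0.0919],[-0.145,0.16,0,0,0,-5.5,0.0919],[-0.157,0.173,0,0,0,-5.5,0.0919],[-0.161,0.178,0,0,0,-5.5,0.0919],[-0.161,0.178,0,0,0,-5.5,0.0919]]}}

```text
time: 2.03
ee_pos: [0.5995, -0.0079, 0.2204]
ee_rot: [-3.141, -0.0, 1.406]
ft_force: [-0.1, 0.0, -0.5]
width: 0.0923
```

```bash
python3 -c "
from h import *
delta([.6,-.009,.22],1.408)
grab('wrist','w2')"
```

```text
t 2.03 at [ 0.5995 -0.0079  0.2204] [-3.1414e+00 -1.0000e-04  1.4056e+00] w 0.0923 F [-0.1  0.  -0.5]
delta [-0.001   0.0007  0.0004] [-0.01 -0.   -0.14]
```

View pics/w2.png

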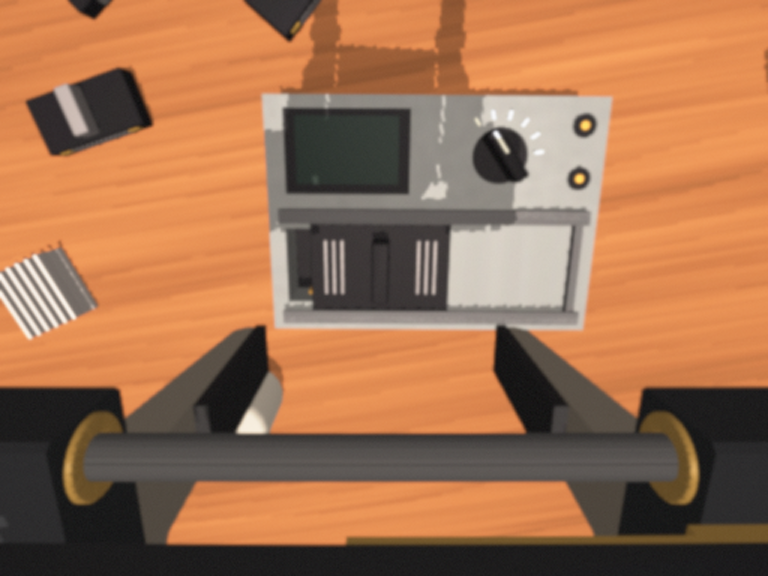

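```bash
python3 - <<'E'
from h import *
s=bot.get_state();c=imaging.camera('wrist');np.save('w.npy',c['pixels'])
im=c['pixels'];hsv=cv2.cvtColor(im,cv2.COLOR_RGB2HSV)
m=((hsv[...,1]<90)).astype(np.uint8)*255; m[225:]=0
m=cv2.morphologyEx(m,cv2.MORPH_OPEN,np.ones((5,5)))
cs,_=cv2.findContours(m,cv2.RETR_EXTERNAL,cv2.CHAIN_APPROX_NONE)
k=max(cs,key=cv2.contourArea)
P=cast(c,k.reshape(-1,2),.06,s)[:,:2]
r=cv2.minAreaRect((P*1000).astype(np.float32));print('meter',r, cv2.boxPoints(r).round(1).tolist())
# edge line fits
q=cv2.approxPolyDP(k,8,True).reshape(-1,2);print(q.tolist())
print(cast(c,q,.06,s).round(4)[:,:2].tolist())
# ridge & knob
for n,uv,z in [('ridge top far',(381,234),.087),('ridge top end near',(381,306),.065),('knob base c',(500,155),.0645)]:
    print(n,cast(c,[(uv[0]/1.5,uv[1]/1.5)],z,s).round(4))
x,y,w,h=170,135,240,90
cv2.imwrite('pics/w2c.png',cv2.resize(im[y:y+h,x:x+w,::-1],None,fx=3.3,fy=3.3,interpolation=cv2.INTER_CUBIC))
x,y,w,h=0,30,120,90
cv2.imwrite('pics/w2p.png',cv2.resize(im[y:y+h,x:x+w,::-1],None,fx=5,fy=5,interpolation=cv2.INTER_CUBIC))
E
```

```text
meter ((575.7266235351562, 34.108978271484375), (240.06356811523438, 175.28456115722656), 80.15740203857422) [[468.8999938964844, -69.19999694824219], [641.5999755859375, -99.0999984741211], [682.5999755859375, 137.39999389648438], [509.8999938964844, 167.39999389648438]]
[[174, 64], [182, 218], [386, 220], [404, 65]]
[[0.4708, -0.0685], [0.6357, -0.0975], [0.677, 0.1372], [0.5099, 0.1645]]
ridge top far [[ 0.5737 -0.0024  0.087 ]]
ridge top end near [[ 0.6309 -0.0118  0.065 ]]
knob base c [[0.536  0.0877 0.0645]]
```

View pics/w2c.png

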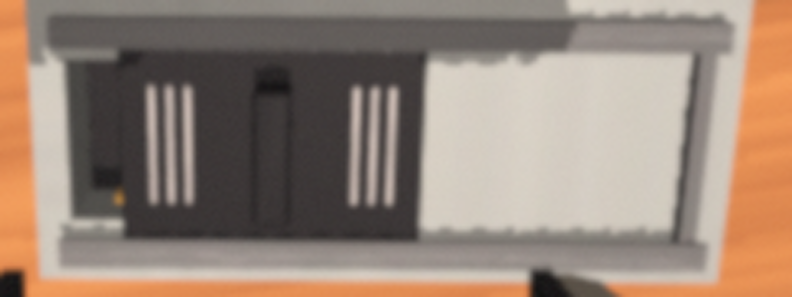

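View pics/w2p.png

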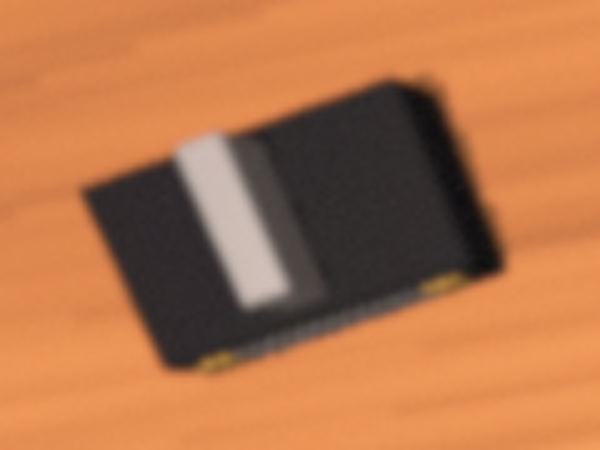

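```bash
cat > fr.py <<'E'
from h import *
YAW=-.170;M=rot([0,0,YAW]);O=np.array([.5745,.034,0])
def m2w(p): return O+M@np.array(p)
def w2m(p): return (np.array(p)-O)@M
E
python3 - <<'E'
from fr import *
s=bot.get_state();c=imaging.camera('wrist')
f=lambda a,b:(170+a/3.3,135+b/3.3)
P=cast(c,[f(253,95),f(292,95),f(253,222),f(290,225)],.087,s);print(P.round(4),w2m(P).round(4),w2m(P.mean(0)))
P=cast(c,[f(123,145),f(422,145)],.065,s);print('cover ends',w2m(P).round(4))
P=cast(c,[f(75,145),f(700,145)],.06,s);print('comp -y edge, ',w2m(P).round(4))
print(w2m(cast(c,[(500/1.5,155/1.5)],.0645,s)))
E
```

```text
[[ 0.5802 -0.0104  0.087 ]
 [ 0.5821  0.0015  0.087 ]
 [ 0.6207 -0.0173  0.087 ]
 [ 0.6236 -0.0058  0.087 ]] [[ 0.0131 -0.0428  0.087 ]
 [ 0.013  -0.0307  0.087 ]
 [ 0.0542 -0.0427  0.087 ]
 [ 0.0551 -0.0309  0.087 ]] [ 0.03383258 -0.03678206  0.087     ]
cover ends [[ 0.0343 -0.0869  0.065 ]
 [ 0.0335  0.0136  0.065 ]]
comp -y edge,  [[ 0.0355 -0.104   0.06  ]
 [ 0.0339  0.1095  0.06  ]]
[[-0.04750087  0.04705836  0.0645    ]]
```

```bash
python3 -c "
from fr import *
p=m2w([.034,-.0368,.0]);print(p)
delta([p[0],p[1],.070],1.4008)"
```

```text
[ 0.60178397 -0.00802172  0.        ]
t 2.18 at [ 0.5986 -0.0057  0.2206] [-3.1411e+00 -5.0000e-04  1.4085e+00] w 0.0921 F [0.2 1.3 0.9]
delta [-0.0019  0.0036  0.1506] [-0.03 -0.03  0.44]
```

Emit:
{"api": "jog_arm", "payload": {"moves": [[-0.001,0.002,0.02,0,0,0.4,0.06],[-0.002,0.003,0.05,0,0,0.4,0.06],[-0.002,0.003,0.08,0,0,0.4,0.06],[-0.002,0.003,0.105,0,0,0.4,0.06],[-0.002,0.003,0.125,0,0,0.4,0.06],[-0.002,0.003,0.14,0,0,0.4,0.06],[-0.002,0.003,0.149,0,0,0.4,0.06],[-0.002,0.003,0.151,0,0,0.4,0.06],[-0.002,0.003,0.151,0,0,0.4,0.06]]}}

```text
time: 2.93
ee_pos: [0.6014, -0.0086, 0.0697]
ee_rot: [-3.141, -0.0, 1.401]
ft_force: [-0.5, -1.0, -1.3]
width: 0.0597
```

```bash
python3 -c "
from fr import *
p=m2w([.034,-.0368,.0]);print(p)
delta([p[0],p[1],.070],1.4008)
grab('wrist','w3')"
```

```text
[ 0.60178397 -0.00802172  0.        ]
t 2.93 at [ 0.6014 -0.0086  0.0697] [-3.1412e+00 -1.0000e-04  1.4015e+00] w 0.0597 F [-0.5 -1.  -1.3]
delta [ 0.0006  0.0002 -0.0003] [-0.02 -0.01  0.04]
```

View pics/w3.png

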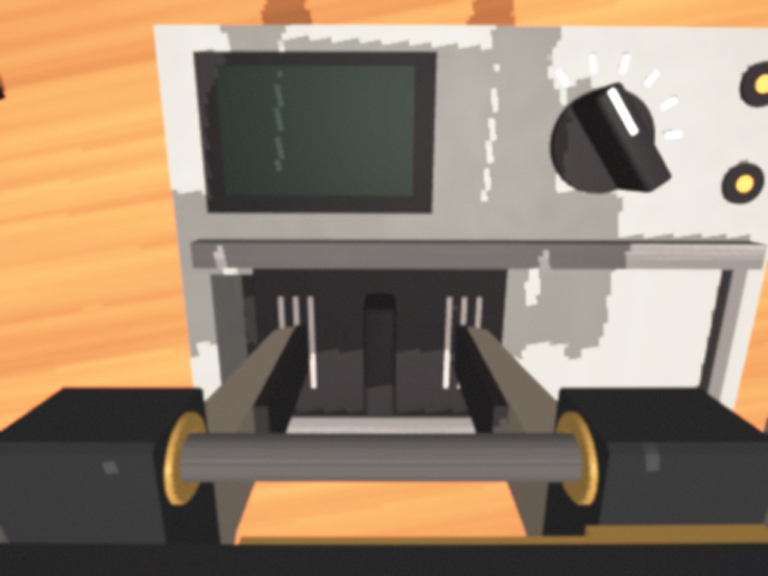

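The ridge (crop column 380) stands centred between the fingers, which reach down beside it. I'll close on it and then slide.

Emit:
{"api": "jog_arm", "payload": {"moves": [[0,0,0,0,0,0,0.035],[0,0,0,0,0,0,0.02],[0,0,0,0,0,0,0.008],[0,0,0,0,0,0,0.004],[0,0,0,0,0,0,0.004],[0,0,0,0,0,0,0.004]], "grip_force": 20}}

```text
time: 3.48
ee_pos: [0.6018, -0.0095, 0.0697]
ee_rot: [3.141, -0.0, 1.4]
ft_force: [0.7, -0.0, 0.2]
width: 0.0219
```

Emit:
{"api": "jog_arm", "payload": {"moves": [[0,0,0,0,0,0,0.004],[0,0,0,0,0,0,0.004],[0,0,0,0,0,0,0.004],[0,0,0,0,0,0,0.004],[0,0,0,0,0,0,0.004]]}}

```text
time: 3.9
ee_pos: [0.6017, -0.0094, 0.0696]
ee_rot: [-3.142, -0.0, 1.4]
ft_force: [0.0, 1.0, -0.2]
width: 0.012
```

Emit:
{"api": "jog_arm", "payload": {"moves": [[0.005,0,0,0,0,0,0.004],[0.015,0,0,0,0,0,0.004],[0.025,0,0,0,0,0,0.004],[0.035,0,0,0,0,0,0.004],[0.045,0,0,0,0,0,0.004],[0.055,0,0,0,0,0,0.004],[0.065,0,0,0,0,0,0.004],[0.073,0,0,0,0,0,0.004],[0.077,0,0,0,0,0,0.004],[0.077,0,0,0,0,0,0.004]]}}

```text
time: 4.73
ee_pos: [0.6152, 0.0681, 0.0696]
ee_rot: [3.141, -0.001, 1.401]
ft_force: [1.4, 1.2, -0.5]
width: 0.0118
```

```bash
python3 -c "
from fr import *
s=bot.get_state();print(w2m(s['ee_pos']),s['ft_force'],s['width'])"
```

```text
[0.03431615 0.04044208 0.06962861] [ 1.44228476  1.18784923 -0.45647291] 0.011774661340087247
```

Emit:
{"api": "jog_arm", "payload": {"moves": [[0.001,0,0,0,0,0,0.004],[0.002,0,0,0,0,0,0.004],[0.003,0,0,0,0,0,0.004],[0.004,0,0,0,0,0,0.004],[0.004,0,0,0,0,0,0.004]]}}

```text
time: 5.15
ee_pos: [0.6155, 0.0702, 0.0696]
ee_rot: [3.141, 0.0, 1.4]
ft_force: [2.3, -1.4, -0.3]
width: 0.0118
```

Emit:
{"api": "jog_arm", "payload": {"moves": [[0.001,0,0,0,0,0,0.004],[0.001,0,0,0,0,0,0.004],[0.002,0,0,0,0,0,0.004],[0.002,0,0,0,0,0,0.004],[0.003,0,0,0,0,0,0.004],[0.003,0,0,0,0,0,0.004]]}}

```text
time: 5.65
ee_pos: [0.6159, 0.0722, 0.0696]
ee_rot: [-3.141, 0.002, 1.401]
ft_force: [0.0, -6.8, -0.8]
width: 0.0116
```

```bash
python3 -c "
from fr import *
s=bot.get_state();print(w2m(s['ee_pos']),s['ft_force'],s['width'])"
```

```text
[0.03430189 0.04462559 0.06959229] [ 0.02620689 -6.82159944 -0.80696558] 0.011576887883589035
```

Emit:
{"api": "jog_arm", "payload": {"moves": [[0.001,0,0,0,0,0,0.004],[0.002,0,0,0,0,0,0.004],[0.003,0,0,0,0,0,0.004],[0.003,0,0,0,0,0,0.004]]}}

```text
time: 5.98
ee_pos: [0.6159, 0.0722, 0.0696]
ee_rot: [-3.141, 0.007, 1.401]
ft_force: [-1.7, -15.2, 0.6]
width: 0.0115
```

```bash
python3 -c "
from fr import *
s=bot.get_state();print(w2m(s['ee_pos']),s['ft_force'],s['width'])"
```

```text
[0.03433588 0.04469597 0.06958067] [ -1.70669905 -15.17868391   0.62396127] 0.01147682907268951
```

Emit:
{"api": "jog_arm", "payload": {"moves": [[-0.002,0,0,0,0,0,0.004],[-0.004,0,0,0,0,0,0.004],[-0.005,0,0,0,0,0,0.004],[-0.005,0,0,0,0,0,0.03],[-0.005,0,0,0,0,0,0.05],[-0.005,0,0,0,0,0,0.05],[-0.005,0,0,0,0,0,0.05],[-0.005,0,-0.01,0,0,0,0.05],[-0.005,0,-0.04,0,0,0,0.05],[-0.005,0,-0.075,0,0,0,0.05]]}}

```text
time: 6.82
ee_pos: [0.6135, 0.0717, 0.1434]
ee_rot: [-3.136, 0.0, 1.401]
ft_force: [2.0, -0.4, 0.1]
width: 0.0501
```

```bash
python3 - <<'E'
from fr import *
delta([.452,-.215,.22],1.67)
s=bot.get_state();print(w2m(s['ee_pos']),s['width'],s['joint_positions'].round(2))
im=np.load('w.npy')
# pack from the saved wrist picture; pose then
s0=dict(ee_pos=np.array([.5990,-.007,.2205]),ee_rot=np.array([-3.1413,0,1.406]))
c=imaging.camera('wrist')
f=lambda a,b:(a/5,30+b/5)
P=cast(c,[f(178,150),f(222,132),f(243,308),f(290,292)],.035,s0);print(P.round(4),P.mean(0))
P=cast(c,[f(82,188),f(390,80),f(170,362),f(480,275)],.02,s0);print(P.round(4),P.mean(0))
E
```

```text
t 6.82 at [0.6135 0.0717 0.1434] [-3.1357e+00  5.0000e-04  1.4006e+00] w 0.0501 F [ 2.  -0.4  0.1]
delta [-0.31   -0.111  -0.0758] [ -0.34  -0.02 -15.44]
[0.03202496 0.04377543 0.14340517] 0.050065733416434915 [-0.08  0.33  1.54  0.    1.28 -1.48]
[[ 0.4368 -0.2243  0.035 ]
 [ 0.435  -0.2134  0.035 ]
 [ 0.4712 -0.221   0.035 ]
 [ 0.4697 -0.2093  0.035 ]] [ 0.45316196 -0.21699577  0.035     ]
[[ 0.437  -0.2588  0.02  ]
 [ 0.4269 -0.181   0.02  ]
 [ 0.4776 -0.2518  0.02  ]
 [ 0.471  -0.173   0.02  ]] [ 0.45312386 -0.21615035  0.02      ]
```

Emit:
{"api": "jog_arm", "payload": {"moves": [[-0.012,-0.004,-0.02,0,0,-1,0.06],[-0.04,-0.014,-0.05,0,0,-2.5,0.06],[-0.075,-0.027,-0.065,0,0,-4,0.06],[-0.11,-0.04,-0.065,0,0,-6,0.06],[-0.145,-0.052,-0.065,0,0,-8,0.06],[-0.18,-0.065,-0.065,0,0,-10,0.06],[-0.215,-0.077,-0.065,0,0,-12,0.06],[-0.25,-0.09,-0.065,0,0,-14,0.06],[-0.285,-0.102,-0.065,0,0,-15.4,0.06],[-0.303,-0.109,-0.065,0,0,-15.4,0.06]]}}

```text
time: 7.7
ee_pos: [0.4553, -0.2117, 0.2106]
ee_rot: [3.141, 0.002, 1.668]
ft_force: [0.7, -0.4, 0.3]
width: 0.0598
```

Emit:
{"api": "jog_arm", "payload": {"moves": [[-0.005,-0.002,0,0,0,0,0.06],[-0.007,-0.002,0,0,0,0,0.06],[-0.007,-0.002,0,0,0,0,0.06]]}}

```text
time: 7.95
ee_pos: [0.4561, -0.2156, 0.21]
ee_rot: [3.141, 0.0, 1.669]
ft_force: [0.8, 0.6, 0.9]
width: 0.0601
```

```bash
python3 - <<'E'
from fr import *
delta([.453,-.2165,.2],1.67)
grab('wrist','w4')
E
```

```text
t 7.95 at [ 0.4561 -0.2156  0.21  ] [3.1408e+00 1.0000e-04 1.6691e+00] w 0.0601 F [0.8 0.6 0.9]
delta [-0.0006 -0.0032  0.01  ] [ 0.05  0.   -0.05]
```

View pics/w4.png

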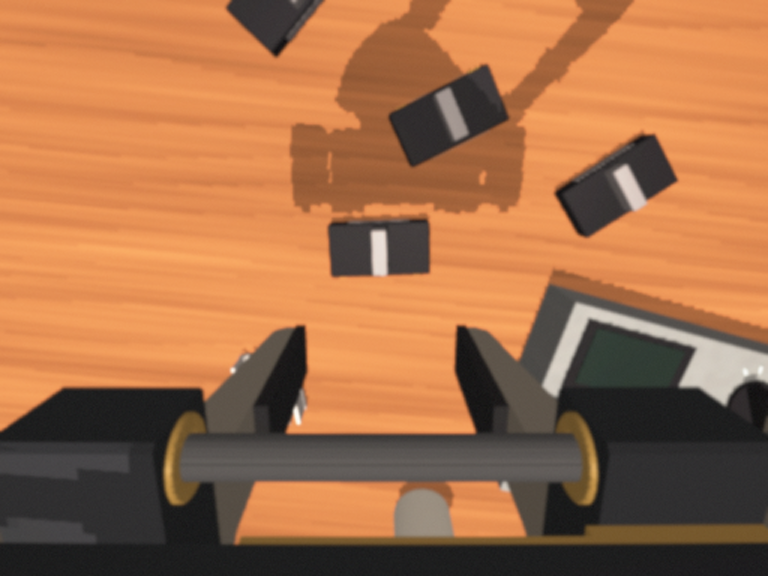

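```bash
python3 - <<'E'
from fr import *
s=bot.get_state();c=imaging.camera('wrist');im=c['pixels']
hsv=cv2.cvtColor(im,cv2.COLOR_RGB2HSV)
m=np.zeros(im.shape[:2],np.uint8);sub=(hsv[140:190,210:295,2]<90);m[140:190,210:295]=sub*255
# ridge: bright & low saturation
r=np.zeros_like(m);r[148:190,235:270]=((hsv[148:190,235:270,1]<60)&(hsv[148:190,235:270,2]>120))*255
for n,mm,z in(('ridge',r,.035),('body',m|r,.02)):
    k=max(cv2.findContours(mm,cv2.RETR_EXTERNAL,cv2.CHAIN_APPROX_NONE)[0],key=cv2.contourArea)
    P=cast(c,k.reshape(-1,2),z,s)[:,:2]*1000
    R=cv2.minAreaRect(P.astype(np.float32));print(n,R)
    print(cv2.minAreaRect(k))
E
```

```text
ridge ((451.3588562011719, -218.09764099121094), (35.62503433227539, 13.20350456237793), 8.08337116241455)
((251.80357360839844, 167.89218139648438), (30.13157081604004, 11.376204490661621), 87.79740142822266)
body ((450.6915588378906, -218.16751098632812), (44.27129364013672, 78.27530670166016), 7.868147373199463)
((251.96856689453125, 164.91629028320312), (36.06866455078125, 65.29314422607422), 87.83892822265625)
```

```bash
python3 - <<'E'
from fr import *
delta([.4515,-.218,.0235],1.711)
E
```

```text
t 8.05 at [ 0.4562 -0.2148  0.2097] [ 3.1413e+00 -4.0000e-04  1.6707e+00] w 0.0603 F [ 0.  -0.8 -0.9]
delta [-0.0028 -0.0051  0.1862] [ 0.02 -0.02 -2.31]
```

Emit:
{"api": "jog_arm", "payload": {"moves": [[-0.001,-0.002,0.015,0,0,-1,0.045],[-0.002,-0.004,0.045,0,0,-2.3,0.045],[-0.003,-0.005,0.08,0,0,-2.3,0.045],[-0.003,-0.005,0.115,0,0,-2.3,0.045],[-0.003,-0.005,0.145,0,0,-2.3,0.045],[-0.003,-0.005,0.165,0,0,-2.3,0.045],[-0.003,-0.005,0.178,0,0,-2.3,0.045],[-0.003,-0.005,0.185,0,0,-2.3,0.045],[-0.003,-0.005,0.186,0,0,-2.3,0.045],[-0.003,-0.005,0.186,0,0,-2.3,0.045]]}}

```text
time: 8.88
ee_pos: [0.4514, -0.2189, 0.0239]
ee_rot: [3.141, 0.0, 1.711]
ft_force: [-0.3, -0.7, 0.8]
width: 0.045
```

```bash
python3 - <<'E'
from fr import *
delta([.4515,-.218,.0235],1.711)
grab('wrist','w5')
E
```

```text
t 8.88 at [ 0.4514 -0.2189  0.0239] [3.1415 0.     1.7105] w 0.045 F [-0.3 -0.7  0.8]
delta [0.0009 0.0002 0.0004] [ 0.01  0.   -0.03]
```

View pics/w5.png

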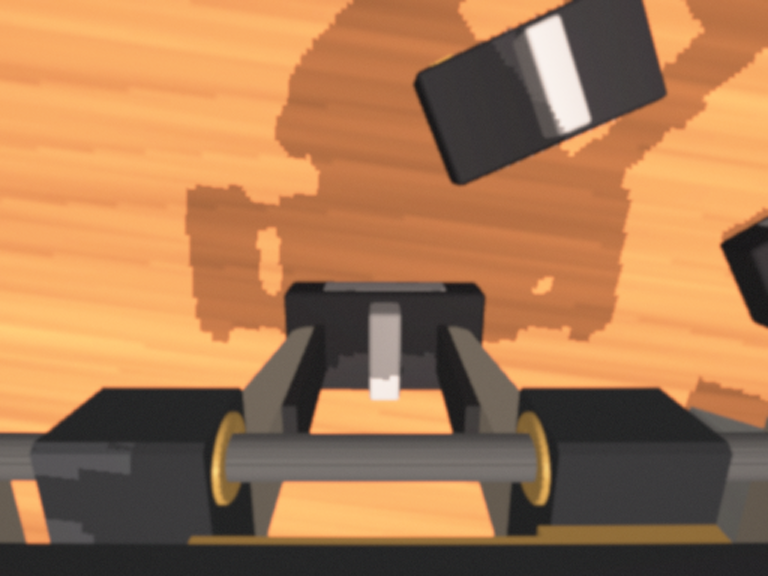

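The ridge (385,350) is aligned square between the fingers. I'll close on it.

Emit:
{"api": "jog_arm", "payload": {"moves": [[0,0,0,0,0,0,0.03],[0,0,0,0,0,0,0.015],[0,0,0,0,0,0,0.004],[0,0,0,0,0,0,0.004],[0,0,0,0,0,0,0.004],[0,0,0,0,0,0,0.004],[0,0,0,0,0,0,0.004],[0,0,0,0,0,0,0.004],[0,0,0,0,0,0,0.004]], "grip_force": 25}}

```text
time: 9.68
ee_pos: [0.4509, -0.2193, 0.0238]
ee_rot: [3.142, -0.0, 1.709]
ft_force: [-1.1, 1.7, 4.8]
width: 0.0116
```

Emit:
{"api": "jog_arm", "payload": {"moves": [[0,0,-0.005,0,0,0,0.004],[0,0,-0.02,0,0,0,0.004],[0,0,-0.045,0,0,0,0.004],[0,0,-0.075,0,0,0,0.004],[0,0,-0.105,0,0,0,0.004],[0,0,-0.13,0,0,0,0.004],[0,0,-0.145,0,0,0,0.004],[0,0,-0.15,0,0,0,0.004],[0,0,-0.15,0,0,0,0.004]]}}

```text
time: 10.43
ee_pos: [0.4514, -0.2199, 0.1747]
ee_rot: [3.14, 0.002, 1.709]
ft_force: [-0.5, -0.2, -1.7]
width: 0.0116
```

```bash
python3 - <<'E'
from fr import *
p=m2w([.035,-.0605,0]);print(p)
delta([p[0],p[1],.173],1.4008)
grab('wrist','w6')
E
```

```text
[ 0.59875993 -0.03154926  0.        ]
t 10.43 at [ 0.4514 -0.2199  0.1747] [3.1400e+00 2.1000e-03 1.7093e+00] w 0.0116 F [-0.5 -0.2 -1.7]
delta [0.1663 0.1719 0.0016] [ 0.11  0.11 17.68]
```

View pics/w6.png

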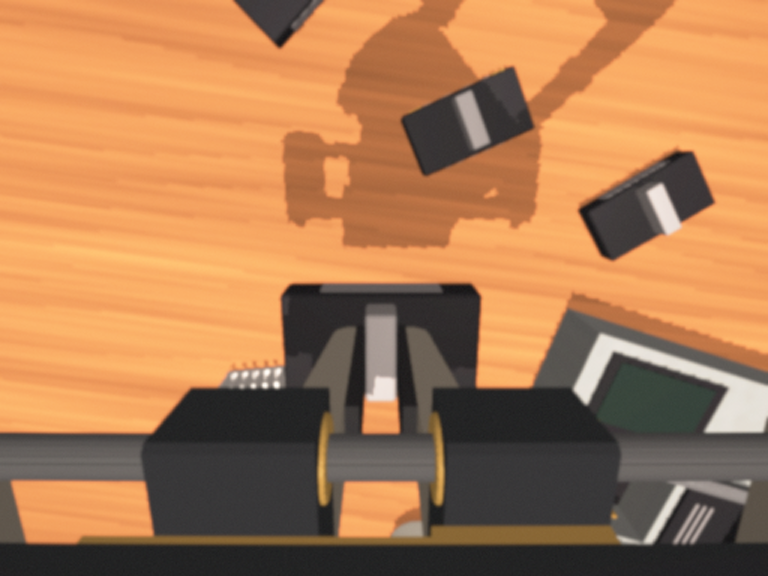

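```bash
python3 - <<'E'
from fr import *
c=imaging.camera('wrist')
s=dict(ee_pos=np.zeros(3),ee_rot=np.zeros(3))
print('ridge -y end (expect -18)',cast(c,[(380/1.5,304/1.5),(380/1.5,400/1.5)],-.0112,s).round(4))
print('body -y edge (expect -22)',cast(c,[(283/1.5,297/1.5),(480/1.5,297/1.5),(283/1.5,293/1.5)],.0038,s).round(4))
grab('top','t6',4,(195,110,160,100))
E
```

```text
ridge -y end (expect -18) [[-0.0009 -0.0214 -0.0112]
 [-0.0009  0.0178 -0.0112]]
body -y edge (expect -22) [[-0.0398 -0.0197  0.0038]
 [ 0.0393 -0.0197  0.0038]
 [-0.0397 -0.0213  0.0038]]
```

View pics/t6.png

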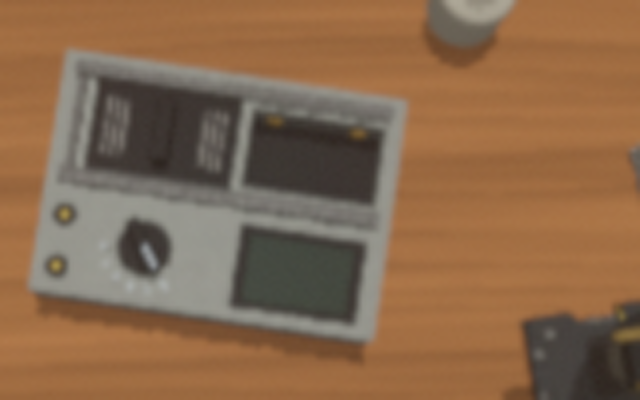

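```bash
python3 - <<'E'
from fr import *
c=imaging.camera('top')
P=cast(c,[(195+a/4,110+b/4) for a,b in[(249,108),(383,128),(374,205),(243,190)]],.06)
print(w2m(P).round(4),w2m(P.mean(0)).round(4))
P=cast(c,[(195+a/4,110+b/4) for a,b in[(68,50),(407,102)]],.06)
print(w2m(P).round(4))
E
```

```text
[[ 0.0606 -0.0127  0.06  ]
 [ 0.0607 -0.1068  0.06  ]
 [ 0.0063 -0.108   0.06  ]
 [ 0.0031 -0.017   0.06  ]] [ 0.0327 -0.0611  0.06  ]
[[ 0.0825  0.1179  0.06  ]
 [ 0.0814 -0.1208  0.06  ]]
```

Emit:
{"api": "jog_arm", "payload": {"moves": [[0.006,0.006,0,0,0,1,0.004],[0.022,0.022,0,0,0,3,0.004],[0.044,0.045,0,0,0,6,0.004],[0.066,0.068,0,0,0,9,0.004],[0.088,0.09,0,0,0,12,0.004],[0.11,0.113,0,0,0,15,0.004],[0.132,0.136,0,0,0,17.7,0.004],[0.15,0.155,0,0,0,17.7,0.004],[0.162,0.168,0,0,0,17.7,0.004],[0.166,0.172,0,0,0,17.7,0.004]]}}

```text
time: 11.47
ee_pos: [0.5986, -0.0287, 0.1718]
ee_rot: [-3.139, -0.001, 1.403]
ft_force: [0.1, 0.6, -1.9]
width: 0.0117
```

Emit:
{"api": "jog_arm", "payload": {"moves": [[0,0,0,0,0,0,0.004],[0,0,0,0,0,0,0.004]]}}

```text
time: 11.63
ee_pos: [0.5974, -0.0316, 0.1725]
ee_rot: [-3.139, 0.0, 1.401]
ft_force: [-1.0, -0.3, -1.4]
width: 0.0116
```

```bash
python3 - <<'E'
from fr import *
p=m2w([.0345,-.0604,0]);print(p)
delta([p[0],p[1],.085],1.4008)
grab('wrist','w7')
grab('scene','s7',4,(195,170,120,100))
E
```

```text
[ 0.59828406 -0.03136611  0.        ]
t 11.63 at [ 0.5974 -0.0316  0.1725] [-3.1395e+00  5.0000e-04  1.4006e+00] w 0.0116 F [-1.  -0.3 -1.4]
delta [0.0004 0.001  0.0875] [-0.12  0.03 -0.01]
```

View pics/w7.png

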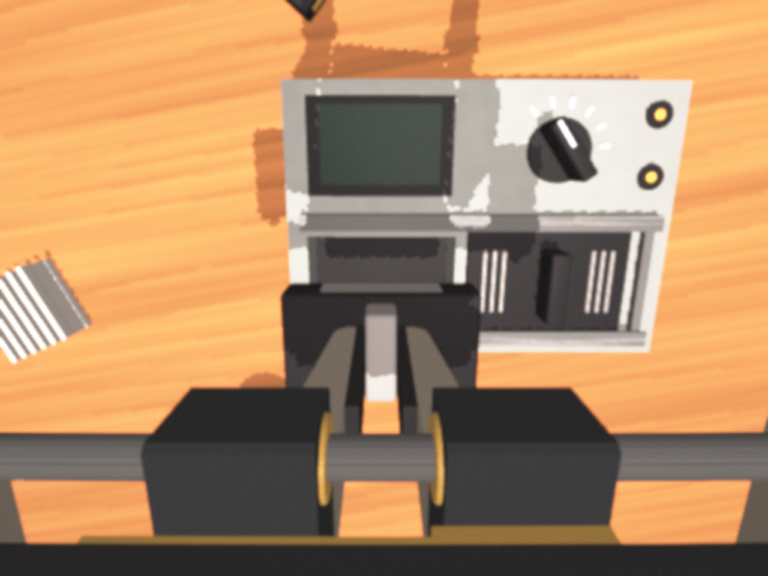

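View pics/s7.png

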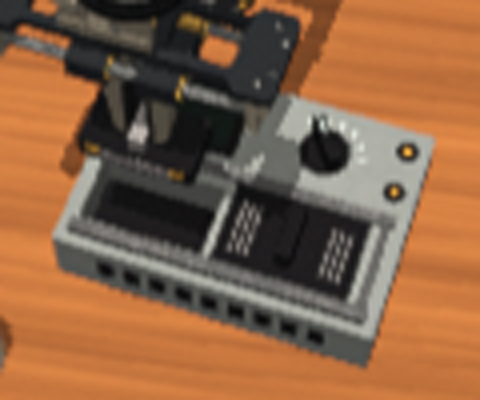

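```bash
python3 - <<'E'
from fr import *
s=bot.get_state();c=imaging.camera('wrist')
P=cast(c,[(a/1.5,b/1.5) for a,b in[(309,240),(455,240),(380,232),(283,81),(692,81),(650,351)]],.06,s)
print(w2m(P).round(4))
print(w2m(s['ee_pos']))
E
```

```text
[[ 0.009  -0.1069  0.06  ]
 [ 0.0091 -0.0145  0.06  ]
 [ 0.004  -0.062   0.06  ]
 [-0.0842 -0.1182  0.06  ]
 [-0.0845  0.1202  0.06  ]
 [ 0.085   0.121   0.06  ]]
[ 0.03385717 -0.06138158  0.17310074]
```

Emit:
{"api": "jog_arm", "payload": {"moves": [[0,0.001,0.01,0,0,0,0.004],[0,0.0015,0.03,0,0,0,0.004],[0,0.0015,0.055,0,0,0,0.004],[0,0.0015,0.075,0,0,0,0.004],[0,0.0015,0.085,0,0,0,0.004],[0,0.0015,0.09,0,0,0,0.004],[0,0.0015,0.09,0,0,0,0.004]]}}

```text
time: 12.37
ee_pos: [0.599, -0.0316, 0.0825]
ee_rot: [-3.14, -0.0, 1.4]
ft_force: [-0.1, -0.2, -1.5]
width: 0.0114
```

```bash
python3 - <<'E'
from fr import *
p=m2w([.035,-.0607,0])
delta([p[0],p[1],.0445],1.4008);print(w2m(bot.get_state()['ee_pos']))
grab('wrist','w8')
E
```

```text
t 12.37 at [ 0.599  -0.0316  0.0825] [-3.1396e+00 -1.0000e-04  1.3999e+00] w 0.0114 F [-0.1 -0.2 -1.5]
delta [-0.0002 -0.0001  0.038 ] [-0.11 -0.01 -0.05]
[ 0.03522322 -0.06052664  0.08247681]
```

View pics/w8.png

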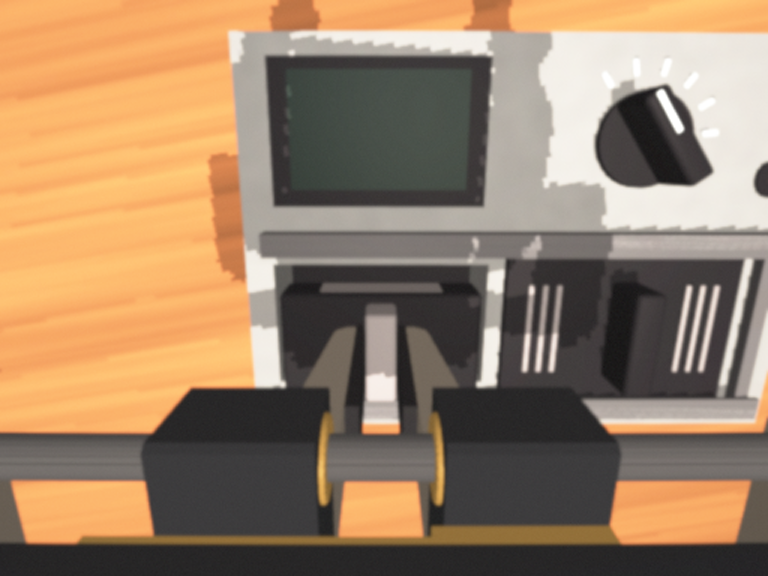

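The pack is at the mouth with a margin all round (edges at 283/478 inside the pocket at 275/487). I'll lower it slowly.

Emit:
{"api": "jog_arm", "payload": {"moves": [[0,0,0.005,0,0,0,0.004],[0,0,0.012,0,0,0,0.004],[0,0,0.019,0,0,0,0.004],[0,0,0.026,0,0,0,0.004],[0,0,0.031,0,0,0,0.004],[0,0,0.034,0,0,0,0.004],[0,0,0.036,0,0,0,0.004],[0,0,0.036,0,0,0,0.004]]}}

```text
time: 13.08
ee_pos: [0.5995, -0.0313, 0.047]
ee_rot: [-3.141, -0.0, 1.4]
ft_force: [0.7, -0.4, -2.1]
width: 0.0114
```

Emit:
{"api": "jog_arm", "payload": {"moves": [[0,0,0.001,0,0,0,0.004],[0,0,0.002,0,0,0,0.004],[0,0,0.0025,0,0,0,0.004],[0,0,0.0025,0,0,0,0.004]]}}

```text
time: 13.42
ee_pos: [0.5998, -0.0314, 0.0452]
ee_rot: [3.141, 0.0, 1.4]
ft_force: [-0.4, -0.3, -1.4]
width: 0.0115
```

Emit:
{"api": "jog_arm", "payload": {"moves": [[0,0,0.001,0,0,0,0.004],[0,0,0.0015,0,0,0,0.004],[0,0,0.002,0,0,0,0.004],[0,0,0.002,0,0,0,0.004]]}}

```text
time: 13.75
ee_pos: [0.5999, -0.0315, 0.0439]
ee_rot: [3.141, 0.0, 1.401]
ft_force: [-2.5, 0.9, 3.7]
width: 0.0117
```

Emit:
{"api": "jog_arm", "payload": {"moves": [[0,0,0,0,0,0,0.016],[0,0,0,0,0,0,0.022],[0,0,0,0,0,0,0.03],[0,0,0,0,0,0,0.03],[0,0,0,0,0,0,0.03],[0,0,-0.005,0,0,0,0.03],[0,0,-0.02,0,0,0,0.03],[0,0,-0.05,0,0,0,0.03],[0,0,-0.08,0,0,0,0.03],[0,0,-0.11,0,0,0,0.03]]}}

```text
time: 14.58
ee_pos: [0.5994, -0.0313, 0.1544]
ee_rot: [-3.141, -0.0, 1.4]
ft_force: [0.3, 0.5, 0.2]
width: 0.0301
```

Emit:
{"api": "jog_arm", "payload": {"moves": [[0,0,-0.02,0,0,0,0.05],[0,0,-0.03,0,0,0,0.05],[0,0,-0.03,0,0,0,0.05]]}}

```text
time: 14.83
ee_pos: [0.6015, -0.0318, 0.1863]
ee_rot: [3.136, 0.0, 1.401]
ft_force: [1.0, -0.3, 0.3]
width: 0.0478
```

```bash
python3 - <<'E'
from fr import *
p=m2w([.034,.0445,0])
delta([p[0],p[1],.0697],1.4008)
grab('wrist','w9')
E
```

```text
t 14.83 at [ 0.6015 -0.0318  0.1863] [3.1360e+00 4.0000e-04 1.4005e+00] w 0.0478 F [ 1.  -0.3  0.3]
delta [ 0.1049 -0.0044  0.1165] [ 0.32  0.02 -0.02]
```

View pics/w9.png

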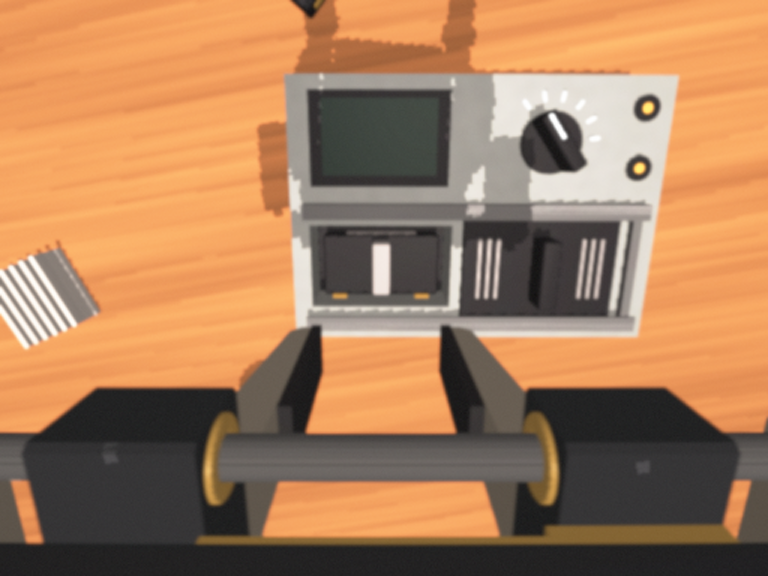

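The pack lies flat and centred in the pocket (381,265), with clearance on all four sides. Next is the cover ridge.

Emit:
{"api": "jog_arm", "payload": {"moves": [[0.01,0,0,0,0,0,0.05],[0.035,-0.001,0,0,0,0,0.05],[0.065,-0.002,0.01,0,0,0,0.05],[0.09,-0.002,0.025,0,0,0,0.05],[0.102,-0.002,0.05,0,0,0,0.05],[0.105,-0.002,0.08,0,0,0,0.05],[0.105,-0.002,0.1,0,0,0,0.05],[0.105,-0.002,0.111,0,0,0,0.05],[0.105,-0.002,0.1155,0,0,0,0.05],[0.105,-0.002,0.1155,0,0,0,0.05]]}}

```text
time: 15.72
ee_pos: [0.614, 0.0731, 0.0662]
ee_rot: [-3.137, 0.0, 1.401]
ft_force: [1.4, 0.0, -0.3]
width: 0.0499
```

```bash
python3 - <<'E'
from fr import *
p=m2w([.034,.0445,0])
delta([p[0],p[1],.0697],1.4008)
grab('wrist','w10')
E
```

```text
t 15.72 at [0.614  0.0731 0.0662] [-3.1373  0.      1.4005] w 0.0499 F [ 1.4  0.  -0.3]
delta [-0.0007  0.0016 -0.0035] [-0.24  0.   -0.01]
```

View pics/w10.png

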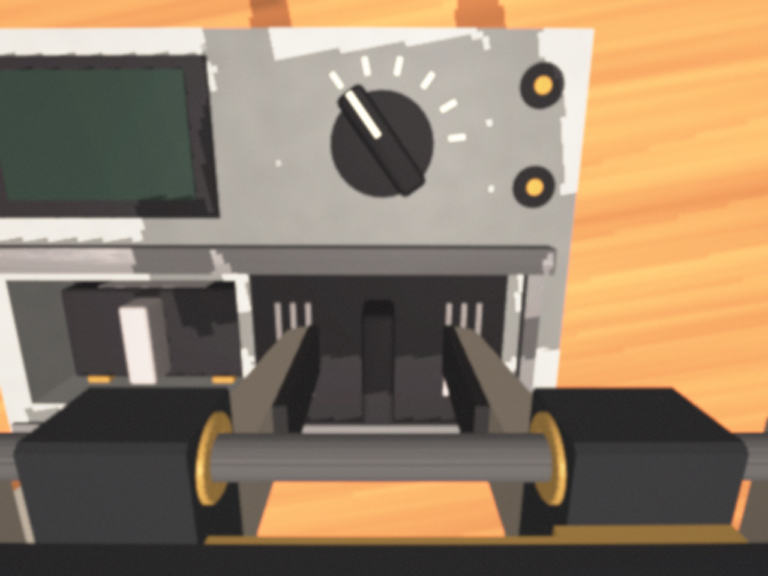

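Emit:
{"api": "jog_arm", "payload": {"moves": [[0,0,-0.002,0,0,0,0.03],[0,0.001,-0.003,0,0,0,0.02],[0,0.001,-0.003,0,0,0,0.004],[0,0.001,-0.003,0,0,0,0.004],[0,0.001,-0.003,0,0,0,0.004],[0,0.001,-0.003,0,0,0,0.004],[0,0.001,-0.003,0,0,0,0.004],[0,0.001,-0.003,0,0,0,0.004],[0,0.001,-0.003,0,0,0,0.004],[0,0.001,-0.003,0,0,0,0.004]], "grip_force": 20}}

```text
time: 16.6
ee_pos: [0.6166, 0.072, 0.0706]
ee_rot: [-3.142, 0.0, 1.4]
ft_force: [-0.4, -1.7, 0.5]
width: 0.0119
```

Emit:
{"api": "jog_arm", "payload": {"moves": [[-0.004,0,0,0,0,0,0.004],[-0.014,0,0,0,0,0,0.004],[-0.026,0,0,0,0,0,0.004],[-0.038,0,0,0,0,0,0.004],[-0.05,0,0,0,0,0,0.004],[-0.062,0,0,0,0,0,0.004],[-0.074,0,0,0,0,0,0.004],[-0.086,0,0,0,0,0,0.004],[-0.095,0,0,0,0,0,0.004],[-0.1,0,0,0,0,0,0.004]]}}

```text
time: 17.43
ee_pos: [0.5992, -0.0279, 0.0706]
ee_rot: [-3.141, 0.0, 1.399]
ft_force: [0.2, 1.4, 1.3]
width: 0.0116
```

```bash
python3 -c "
from fr import *
s=bot.get_state();print(w2m(s['ee_pos']),s['ft_force'],s['width'],s['ee_rot'])"
```

```text
[ 0.03481908 -0.05683975  0.07059221] [0.15882596 1.40191593 1.2648341 ] 0.011589611097456171 [-3.14108562e+00  2.42503711e-04  1.39926372e+00]
```

Ridge at −56.8; the expected shut position is about −60.4. I'll push on gently to the stop.

Emit:
{"api": "jog_arm", "payload": {"moves": [[-0.001,0,0,0,0,0,0.004],[-0.002,0,0,0,0,0,0.004],[-0.003,0,0,0,0,0,0.004],[-0.004,0,0,0,0,0,0.004],[-0.005,0,0,0,0,0,0.004],[-0.005,0,0,0,0,0,0.004]]}}

```text
time: 17.93
ee_pos: [0.5987, -0.031, 0.0706]
ee_rot: [-3.141, 0.0, 1.401]
ft_force: [-1.7, 1.8, 2.3]
width: 0.0117
```

Emit:
{"api": "jog_arm", "payload": {"moves": [[-0.001,0,0,0,0,0,0.004],[-0.002,0,0,0,0,0,0.004],[-0.003,0,0,0,0,0,0.004],[-0.004,0,0,0,0,0,0.004],[-0.004,0,0,0,0,0,0.004]]}}

```text
time: 18.35
ee_pos: [0.5986, -0.0317, 0.0706]
ee_rot: [3.141, -0.006, 1.4]
ft_force: [2.6, 12.2, 2.4]
width: 0.012
```

```bash
python3 -c "
from fr import *
s=bot.get_state();print(w2m(s['ee_pos']),s['ft_force'],s['width'],s['ee_rot'])"
```

```text
[ 0.03481604 -0.0606465   0.07058164] [ 2.5549945  12.21619449  2.38348413] 0.012001751865955115 [ 3.14146155 -0.00623726  1.40027692]
```

Emit:
{"api": "jog_arm", "payload": {"moves": [[0.002,0,0,0,0,0,0.004],[0.0035,0,0,0,0,0,0.004],[0.0035,0,0,0,0,0,0.02],[0.0035,0,0,0,0,0,0.04],[0.0035,0,0,0,0,0,0.04],[0.0035,0,0,0,0,0,0.04],[0.0035,0,0,0,0,0,0.04],[0.0035,0,-0.02,0,0,0,0.04],[0.0035,0,-0.05,0,0,0,0.04],[0.0035,0,-0.08,0,0,0,0.04]]}}

```text
time: 19.18
ee_pos: [0.5977, -0.0317, 0.1504]
ee_rot: [-3.139, -0.0, 1.4]
ft_force: [0.7, -0.9, -0.2]
width: 0.0399
```

Emit:
{"api": "jog_arm", "payload": {"moves": [[0,0,-0.03,0,0,0,0.04],[0,0,-0.05,0,0,0,0.04],[0,0,-0.05,0,0,0,0.04]]}}

```text
time: 19.43
ee_pos: [0.6018, -0.0327, 0.2066]
ee_rot: [3.131, 0.001, 1.4]
ft_force: [0.6, -0.4, -0.2]
width: 0.0398
```

```bash
python3 - <<'E'
from fr import *
p=m2w([-.045,.0455,0]);print(p)
delta([p[0],p[1],.16],YAW+.628+np.pi/2)
grab('wrist','w11')
E
```

```text
[0.53784648 0.08645731 0.        ]
t 19.43 at [ 0.6018 -0.0327  0.2066] [3.1315e+00 1.0000e-03 1.4003e+00] w 0.0398 F [ 0.6 -0.4 -0.2]
delta [ 0.1066 -0.0837  0.0456] [  0.54   0.24 -36.01]
```

View pics/w11.png

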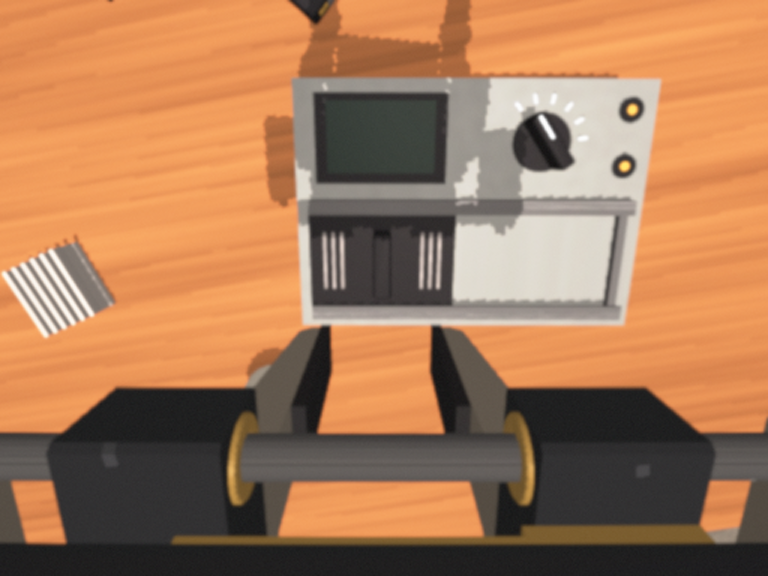

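The cover is shut, flush at the −y end (310–453), with no pocket showing. Now the knob.

Emit:
{"api": "jog_arm", "payload": {"moves": [[0.006,-0.005,0,0,0,-3,0.04],[0.022,-0.018,0,0,0,-8,0.04],[0.042,-0.034,0,0,0,-13,0.04],[0.062,-0.05,0.005,0,0,-18,0.04],[0.08,-0.064,0.015,0,0,-23,0.04],[0.095,-0.075,0.025,0,0,-28,0.04],[0.104,-0.081,0.035,0,0,-33,0.04],[0.106,-0.082,0.042,0,0,-36,0.04],[0.106,-0.082,0.045,0,0,-36,0.04],[0.106,-0.082,0.045,0,0,-36,0.04]]}}

```text
time: 20.32
ee_pos: [0.5343, 0.0866, 0.1531]
ee_rot: [-3.138, -0.002, 2.027]
ft_force: [0.7, 0.2, 0.5]
width: 0.04
```

```bash
python3 - <<'E'
from fr import *
p=m2w([-.045,.0455,0]);print(p)
delta([p[0],p[1],.0725],YAW+.628+np.pi/2)
grab('wrist','w12')
E
```

```text
[0.53784648 0.08645731 0.        ]
t 20.32 at [0.5343 0.0866 0.1531] [-3.1377e+00 -2.0000e-03  2.0274e+00] w 0.04 F [0.7 0.2 0.5]
delta [-0.0019  0.0034  0.0806] [-0.22 -0.11 -0.08]
```

View pics/w12.png

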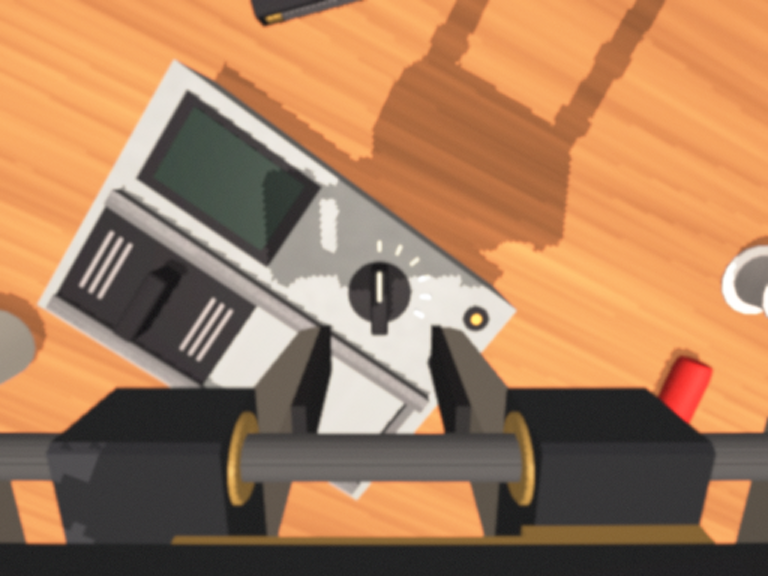

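```bash
python3 - <<'E'
from fr import *
s=bot.get_state();c=imaging.camera('wrist')
print(s['ee_pos'],w2m(s['ee_pos']))
print(cast(c,[(379/1.5,292/1.5)],.0645,s), w2m(cast(c,[(379/1.5,292/1.5)],.0645,s)))
print(cast(c,[(380/1.5,268/1.5),(379/1.5,321/1.5)],.0865,s).mean(0))
print('bar top', w2m(cast(c,[(380/1.5,268/1.5),(379/1.5,321/1.5)],.0865,s)))
p=m2w([-.045,.0455,0])
delta([p[0],p[1],.0725],YAW+.628+np.pi/2)
E
```

```text
[0.53508838 0.08634937 0.15417629] [-0.04770008  0.04492699  0.15417629]
[[0.53775015 0.08589496 0.0645    ]] [[-0.0449998   0.04492946  0.0645    ]]
[0.53353526 0.0841596  0.0865    ]
bar top [[-0.06126459  0.03386903  0.0865    ]
 [-0.0364561   0.05114302  0.0865    ]]
t 20.42 at [0.5357 0.0862 0.155 ] [-3.1406e+00 -4.0000e-04  2.0269e+00] w 0.0396 F [ 0.9 -0.3 -0.5]
delta [-0.0007  0.0021  0.0825] [-0.06 -0.02 -0.11]
```

Emit:
{"api": "jog_arm", "payload": {"moves": [[-0.001,0.002,0.01,0,0,0,0.04],[-0.001,0.002,0.03,0,0,0,0.04],[-0.001,0.002,0.05,0,0,0,0.04],[-0.001,0.002,0.065,0,0,0,0.04],[-0.001,0.002,0.075,0,0,0,0.04],[-0.001,0.002,0.082,0,0,0,0.04],[-0.001,0.002,0.084,0,0,0,0.04],[-0.001,0.002,0.084,0,0,0,0.04],[-0.001,0.002,0.084,0,0,0,0.04]]}}

```text
time: 21.17
ee_pos: [0.5389, 0.0865, 0.0724]
ee_rot: [3.14, 0.001, 2.029]
ft_force: [0.7, 0.2, -0.0]
width: 0.0405
```

```bash
python3 - <<'E'
from fr import *
p=m2w([-.045,.0450,0]);print(p)
delta([p[0],p[1],.0705],YAW+.628+np.pi/2)
E
```

```text
[0.53776189 0.08596452 0.        ]
t 21.17 at [0.5389 0.0865 0.0724] [3.1402e+00 8.0000e-04 2.0286e+00] w 0.0405 F [ 0.7  0.2 -0. ]
delta [ 0.     -0.0012  0.0019] [ 0.08  0.04 -0.01]
```

Emit:
{"api": "jog_arm", "payload": {"moves": [[0,-0.001,0.001,0,0,0,0.03],[0,-0.001,0.002,0,0,0,0.02],[0,-0.001,0.002,0,0,0,0.004],[0,-0.001,0.002,0,0,0,0.004],[0,-0.001,0.002,0,0,0,0.004],[0,-0.001,0.002,0,0,0,0.004],[0,-0.001,0.002,0,0,0,0.004],[0,-0.001,0.002,0,0,0,0.004],[0,-0.001,0.002,0,0,0,0.004]], "grip_force": 15}}

```text
time: 21.92
ee_pos: [0.5368, 0.0872, 0.0698]
ee_rot: [3.142, -0.002, 2.029]
ft_force: [-2.6, 5.7, 4.2]
width: 0.0099
```

```bash
python3 - <<'E'
from fr import *
p=m2w([-.045,.0450,0])
delta([p[0],p[1],.0705],YAW-.628+np.pi/2);print(bot.get_state()['moment'])
E
```

```text
t 21.92 at [0.5368 0.0872 0.0698] [ 3.1415e+00 -1.8000e-03  2.0288e+00] w 0.0099 F [-2.6  5.7  4.2]
delta [-0.0015  0.0003 -0.0007] [-6.000e-02 -9.000e-02  7.196e+01]
[ 0.9543384   0.49839633 -0.04195303]
```

Emit:
{"api": "jog_arm", "payload": {"moves": [[0.001,0,-0.0005,0,0,2,0.004],[0.001,0,-0.0005,0,0,6,0.004],[0.001,0,-0.0005,0,0,10,0.004],[0.001,0,-0.0005,0,0,14,0.004],[0.001,0,-0.0005,0,0,18,0.004],[0.001,0,-0.0005,0,0,22,0.004],[0.001,0,-0.0005,0,0,26,0.004],[0.001,0,-0.0005,0,0,30,0.004],[0.001,0,-0.0005,0,0,34,0.004],[0.001,0,-0.0005,0,0,36,0.004]]}}

```text
time: 22.75
ee_pos: [0.5368, 0.0868, 0.0698]
ee_rot: [3.141, 0.0, 1.397]
ft_force: [0.8, 1.1, -1.1]
width: 0.0099
```

```bash
python3 - <<'E'
from fr import *
p=m2w([-.045,.0450,0])
delta([p[0],p[1],.0705],YAW-.628+np.pi/2);print(bot.get_state()['moment'])
E
```

```text
t 22.75 at [0.5368 0.0868 0.0698] [3.1412e+00 5.0000e-04 1.3974e+00] w 0.0099 F [ 0.8  1.1 -1.1]
delta [-0.0007  0.0011 -0.0007] [3.000e-02 2.000e-02 3.579e+01]
[ 0.11033228 -0.06947412  0.0093244 ]
```

Emit:
{"api": "jog_arm", "payload": {"moves": [[0,0,0,0,0,2,0.004],[0,0,0,0,0,6,0.004],[0,0,0,0,0,10,0.004],[0,0,0,0,0,14,0.004],[0,0,0,0,0,18,0.004],[0,0,0,0,0,23,0.004],[0,0,0,0,0,28,0.004],[0,0,0,0,0,32,0.004],[0,0,0,0,0,35,0.004],[0,0,0,0,0,36,0.004]]}}

```text
time: 23.58
ee_pos: [0.5367, 0.0865, 0.0699]
ee_rot: [3.141, 0.001, 0.77]
ft_force: [-0.7, -1.8, -1.3]
width: 0.0098
```

Emit:
{"api": "jog_arm", "payload": {"moves": [[0,0,0,0,0,0,0.004],[0,0,0,0,0,0,0.004]]}}

```text
time: 23.75
ee_pos: [0.5367, 0.0865, 0.0699]
ee_rot: [3.141, 0.001, 0.773]
ft_force: [0.3, -2.6, -1.3]
width: 0.0099
```

```bash
python3 - <<'E'
from fr import *
p=m2w([-.045,.0450,0])
delta([p[0],p[1],.0705],YAW-.628+np.pi/2);print(bot.get_state()['moment'])
grab('wrist','w13')
E
```

```text
t 23.75 at [0.5367 0.0865 0.0699] [3.1409e+00 9.0000e-04 7.7350e-01] w 0.0099 F [ 0.3 -2.6 -1.3]
delta [ 0.0004  0.0011 -0.0006] [0.04 0.05 0.04]
[-0.49315591 -0.01384652 -0.01926238]
```

View pics/w13.png

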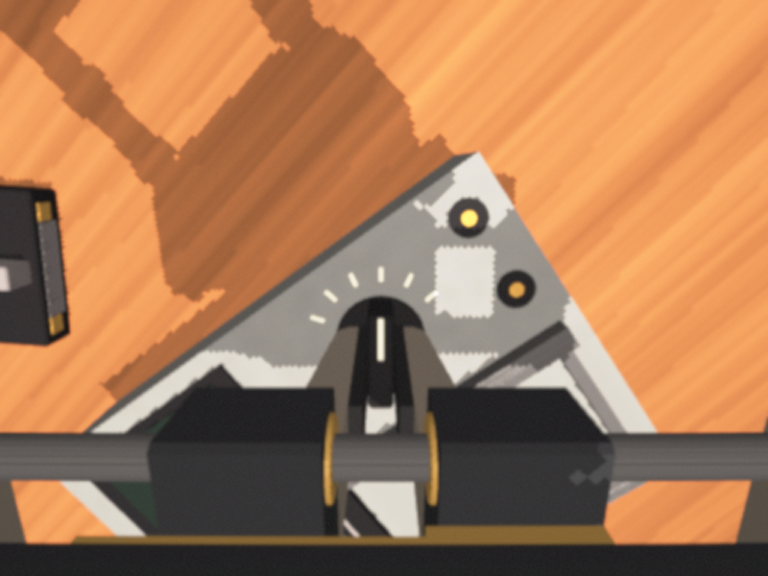

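The bar points at the fourth mark (381,274), which is off plus three. I'll release and lift.

Emit:
{"api": "jog_arm", "payload": {"moves": [[0,0,0,0,0,0,0.015],[0,0,0,0,0,0,0.03],[0,0,0,0,0,0,0.03],[0,0,0,0,0,0,0.03],[0,0,0,0,0,0,0.03],[0,0,-0.01,0,0,0,0.03],[0,0,-0.035,0,0,0,0.03],[0,0,-0.07,0,0,0,0.03],[0,0,-0.105,0,0,0,0.03],[0,0,-0.12,0,0,0,0.03]]}}

```text
time: 24.63
ee_pos: [0.5392, 0.0871, 0.1962]
ee_rot: [3.136, -0.006, 0.772]
ft_force: [-0.0, 0.3, 0.8]
width: 0.03
```

Emit:
{"api": "jog_arm", "payload": {"moves": [[0,-0.02,-0.02,0,0,0,0.03],[0,-0.05,-0.04,0,0,0,0.03],[0,-0.08,-0.05,0,0,0,0.03],[0,-0.1,-0.05,0,0,0,0.03],[0,-0.1,-0.05,0,0,0,0.03],[0,-0.1,-0.05,0,0,0,0.03]]}}

```text
time: 25.13
ee_pos: [0.4669, 0.1591, 0.2409]
ee_rot: [3.14, -0.001, 0.774]
ft_force: [0.5, 0.1, 0.1]
width: 0.03
```

```bash
python3 - <<'E'
from fr import *
s,c=grab('wrist','w14');print(s['time'],s['ee_pos'],s['ft_force'])
grab('scene','s14',4,(130,115,190,150));s,c=grab('top','t14',1.5)
E
```

```text
25.1333 [0.46691382 0.15905546 0.24093749] [0.5005855  0.05492687 0.10640635]
```

View pics/w14.png

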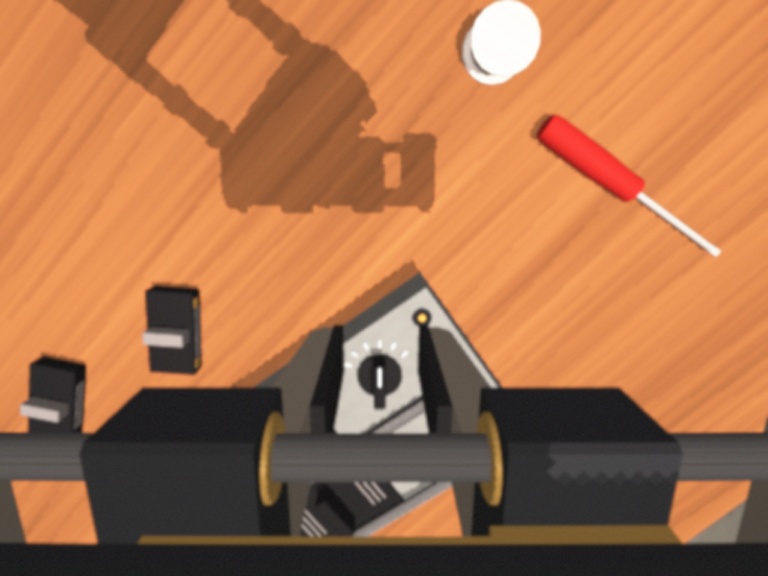

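View pics/s14.png

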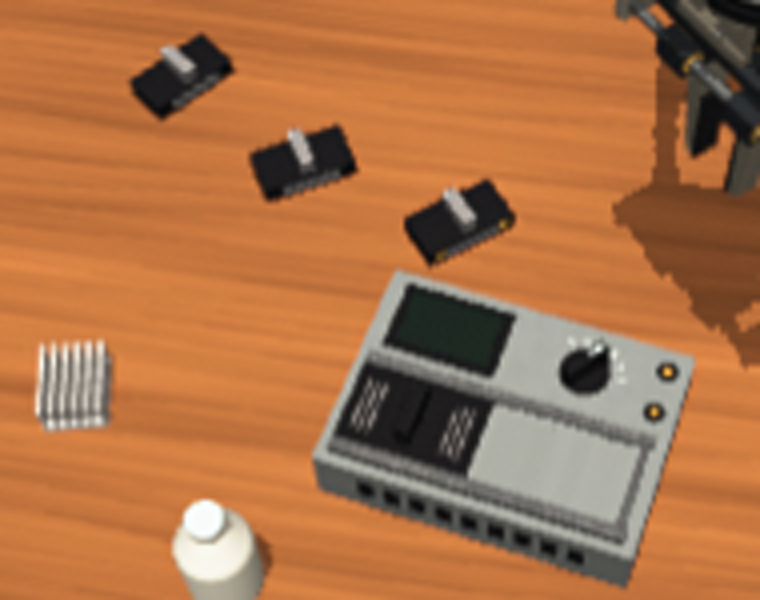

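View pics/t14.png

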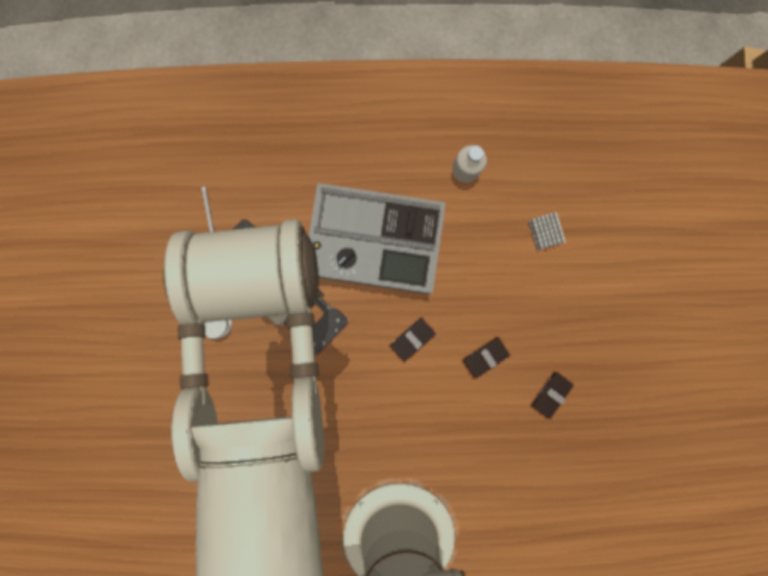

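The cover is shut and the knob rests at the fourth mark. The heat sink and bottle pixels are unchanged, and the spool and screwdriver are undisturbed. The arm is clear, so I'll hand in.

```bash
python3 -c "
from bench import bot
print(bot.sign_off())"
```

```text
the job is handed in; nothing more can be done
None
```

I handed the job in after about 25 s of the 72 s allowed. The pack is in the meter, the cover is shut, and the selector rests in its third click.

- **Cover:** I slid it open until it met its stop, where it did not move under about 15 N. Later I shut it until it met its shut stop at about 12 N. The measured travel between the two stops was 105.3 mm, against the 105 mm expected.
- **Pack:** Of the four lookalikes I took the one farthest from the base, at about 0.50 m. I carried it by its ridge, and it touched the compartment floor at the expected height before I released it. The wrist picture then showed it flat and clear of all four walls.
- **Selector:** I turned it about 72° clockwise. After release, the bar points at the fourth mark, which is off plus three clicks.
- **Bystanders:** In the last pictures the heat sink and bottle are where they started. The spool and screwdriver also look undisturbed, but in the final top view the arm partly hides them, so for those I relied on the wrist picture.

No check failed. The only disagreements were 1–2 mm between camera and arm positions, within the stated calibration.

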